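# Tidy the kitchen counter: jars, cups and brush to their places

## Task

Tidy the counter: stand both spice jars in the two bays of the wooden spice rack, both espresso cups in the two bays of the blue draining tray, and the dish brush, bristles down, in the aluminium dish. Everything must end up standing upright on the floor of its own bay, let go and still. Do not knock anything over on the way, and leave the oil bottle and the honey jar where they are.

Things in the scene. Friction and masses are not known exactly. Their poses are not given: they have to be found in the camera images.
- jar_red: Spice jar with a RED cap and red-brown filling; closed round spice jar, 44 mm across, 88 mm tall; its cap is 45 mm across and takes the top 22 mm (66 to 88 mm up). About 0.16 kg. Origin: centre of its underside, z up through the cap.
- jar_green: Spice jar with a GREEN cap and olive-green filling; closed round spice jar, 44 mm across, 88 mm tall; its cap is 45 mm across and takes the top 22 mm (66 to 88 mm up). About 0.16 kg. Origin: centre of its underside, z up through the cap.
- cup_white: WHITE handleless round espresso cup, open on top, rim 56 mm across, narrowing evenly to a foot 45 mm across, 60 mm tall, wall 4 mm. About 0.12 kg. Origin: centre of its underside, z up through the mouth.
- cup_orange: ORANGE handleless round espresso cup, open on top, rim 56 mm across, narrowing evenly to a foot 45 mm across, 60 mm tall, wall 4 mm. About 0.12 kg. Origin: centre of its underside, z up through the mouth.
- brush: Palm-held dish brush standing on its cream bristles: stiff round head 60 mm across (0 to 34 mm up), narrow neck, and on top a wooden knob 37 mm across, widest 46 to 62 mm up, total height 68 mm. About 0.10 kg. Origin: centre of the bristles' underside, z up through the knob.
- spice_rack: Fixed pale wooden open tray for the spice jars, 80 mm (its x) by 150 mm (its y), 32 mm tall; walls, floor and divider 6 mm thick. The divider at y = 0 is as tall as the walls and makes two square-ish bays, 68 by 66 mm, centred at y = +36 and -36 mm. Origin: centre of its underside; bay floors at z = 6 mm.
- cup_tray: Fixed blue plastic draining tray for the cups with white ribs on its floor, 88 mm (its x) by 170 mm (its y), 20 mm tall; walls, floor and divider 6 mm thick. The divider at y = 0 is as tall as the walls and makes two bays, 76 by 76 mm, centred at y = +41 and -41 mm. Origin: centre of its underside; bay floors at z = 6 mm.
- brush_dish: Fixed square aluminium dish for the dish brush, 92 by 92 mm, 22 mm tall, walls and floor 4 mm thick, one space 84 by 84 mm. Origin: centre of its underside; inner floor at z = 4 mm.
- oil_bottle: Bystander: loose green glass oil bottle with a black cap, 60 mm across, 170 mm tall. Origin: centre of its underside.
- honey_jar: Bystander: loose amber honey jar with a yellow lid, 72 mm across, 90 mm tall. Origin: centre of its underside.
There are look-alikes about, which are no part of the job. Several things have the shape of the jar_green; the one meant has the colours described above.

How it is judged:
By the outcome, as a careful person would: the job done as asked, in the order asked, and still so for the second after the job is handed in, with the robot touching nothing.
It also fails if it takes over 112 s, if anything falls off the work surface, if the arm or the gripper's body presses on something with over 40 N, if the wrist force passes 120 N, or if a joint passes its speed limit or range.

## Robot

A 6-joint arm with a two-finger parallel gripper is mounted at the origin on the work surface. World frame = base frame: x ahead of the robot, y to its left, z up, the work surface at z = 0. Lengths are in m, angles in rad, forces in N, time in s.
With the tool pointing down it reaches from about 0.375 to 0.975 m from the base axis. Payload 3.8 kg.
Tool frame: the origin (TCP) lies midway between the tips of the shut fingers; the grasp point (between the pads) lies 19 mm behind it; z points along the fingers, y is the line along which they close (so a half turn about z gives the same grasp; the last joint's range is limited). The gripper opens to 85 mm and grips with 20 to 120 N. Pads are 22 mm wide; open, the fingers measure 114 mm over their backs; the gripper's body (76 mm by 85 mm) begins 54 mm behind the grasp point. The pads swing forward as they close: fully open they stand 13 mm farther back than shut.
Start: joints at [1.207, 0.264, 1.604, -0, 1.274, -0.037], TCP at [0.217, 0.639, 0.231] pointing down, gripper open.
Joint ranges: [-2.63, 2.63], [-0.94, 2.18], [0.31, 2.57], [-1.31, 4.45], [0, 2.66], [-2.55, 2.55]. Speed limits (rad/s): [2.57, 2.57, 3.14, 3.14, 3.14, 3.14].

## Interface

Orientations are given as a rotation vector (axis times angle).
In Python, from workcell import bot, cams gives the robot as it stands.
- The arm moves only by the tool play_rows, never from a script. Its argument "rows" is a list of rows, each a list of 2 entries, a list of its own where there are three numbers: the shift along the tool's x, y, z scaled (see below), then the turn, a rotation vector about the tool's x, y, z scaled (see below). A call has 1 to 20 rows; each row is the pose to reach, as a shift and turn from the pose commanded when the call began, along the tool's axes at that moment; what a row does not reach only later rows make up. The controller multiplies each number of a shift by 250 mm and each number of a turn by 45 degrees. A row lasts 1/12 s, in which the tool goes at most 41.7 mm and 7.16 degrees, less where a joint would pass 70% of its speed; a pose out of reach is approached as far as the arm can. A call with a number of a shift or a turn outside -1 to 1 is refused whole. A call with a gripper value outside its range is refused whole. "claw" is the opening, from -1 (shut) to 1 (fully open), set as the call begins (left out, the last holds). The fingers move at their own pace and stop on an object; "newtons" is the grip in N (left out, the last holds). Time passes only in rows, so rows that repeat a pose let the fingers close. It gives the time, the measured TCP pose, the force, the opening and the grip force at its end, in the units of the state.
- bot.read_state(): the state, without advancing time (a new reading comes with each control period).
- cams.read_camera(name): name is "side" or "top"; returns a dict with "image" (420x560x3 uint8, red, green, blue), "K" (3x3 intrinsics, pixels), "T" (4x4, takes a point from camera to world coordinates). Camera axes: x right, y down, z forward; pixel columns grow to the right and rows downward; lengths in m; the calibration is good to about 2 mm. A picture is of the moment at which its call begins. There is no depth.
- bot.finish_job(): hands the job in; it is judged then, once.
The state is a dict: "time": time; "q": joint angles; "joint_vel": joint speeds; "joint_torque": joint torques, N m; "tool_pos": TCP position; "tcp_rot": TCP orientation; "wrist_force": force on the tool from outside, world axes, zero at the start; "torque": the same for the moment, N m; "width": opening from 0.0 (shut) to 1.0 (fully open); "grip_force": force on a finger pad.
Only numpy, scipy, OpenCV 4.12 (cv2) and the standard library are available. Lean on these libraries where they do the work, as an engineer would, in place of code of your own. Each camera call takes 0.05 s, during which the arm holds its last target. There are 200 camera calls.

## Working session

There is one attempt and no reset: what is moved stays moved. The work goes in short steps, Python scripts to look and compute and a tool call to move; the robot and the scene stay as the last step left them, time stands still between calls to the robot, and variables do not carry over. Pictures are saved under pics/ and viewed, at most 14 in all, crops included, and the job is handed in when it is done.

Besides the shell and the picture viewer there is one more tool, called after "Request:" in YAML: its name, and indented under it one key for each argument. play_rows: Moves the arm, as the interface text tells. Its arguments: {"type":"object","properties":{"rows":{"type":"array","items":{"type":"array"}},"claw":{"type":"number"},"newtons":{"type":"number"}},"required":["rows"]}

```bash
mkdir -p pics; python3 - <<'E'
from workcell import bot,cams
import cv2,numpy as np
print(bot.read_state())
for n in("top","side"):
    c=cams.read_camera(n);cv2.imwrite(f"pics/{n}0.png",c["image"][:,:,::-1]);print(n,c["K"].round(1).tolist(),c["T"].round(3).tolist())
E
```

```text
{'time': 0.0, 'q': array([ 1.20710181e+00,  2.64787436e-01,  1.60539581e+00, -3.92892295e-06,
        1.27373518e+00, -3.68702173e-02]), 'joint_vel': array([ 6.20649278e-04, -2.49839802e-04, -1.21185826e-03, -1.04827270e-03,
        7.68350312e-05, -1.12213045e-03]), 'joint_torque': array([ 1.49440995e-03, -5.15100861e+01, -3.67330348e+01, -2.48435354e-04,
        1.28308157e-02, -3.76220987e-05]), 'tool_pos': array([0.21641514, 0.63856915, 0.22992718]), 'tcp_rot': array([-0.51101584, -3.09928548,  0.00358095]), 'wrist_force': array([-0.42809407,  0.38352518, -0.19790051]), 'torque': array([-0.00705687, -0.02773219,  0.04968568]), 'grip_force': 0.0, 'width': 0.9953294046803668}
top [[546.9, 0.0, 284.4], [0.0, 546.9, 215.8], [0.0, 0.0, 1.0]] [[0.003, -0.996, 0.095, 0.386], [-1.0, -0.004, -0.013, 0.012], [0.014, -0.095, -0.995, 1.464], [0.0, 0.0, 0.0, 1.0]]
side [[416.0, 0.0, 278.9], [0.0, 416.0, 211.5], [0.0, 0.0, 1.0]] [[0.756, -0.354, 0.55, -0.154], [-0.654, -0.381, 0.654, -0.771], [-0.022, -0.854, -0.519, 0.661], [0.0, 0.0, 0.0, 1.0]]
```

View pics/top0.png

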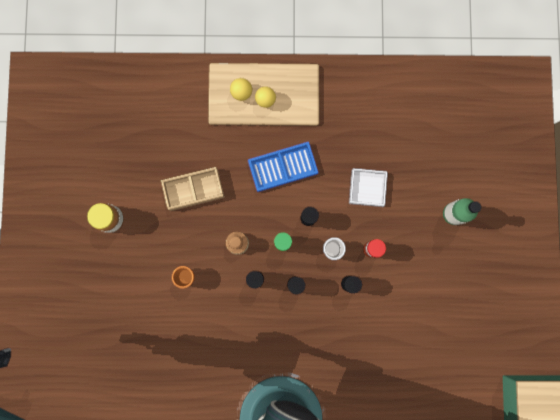

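View pics/side0.png

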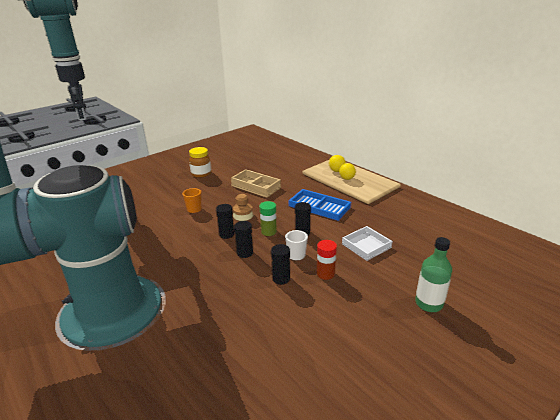

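The top view shows the green cap (283,242), red cap (376,248), white cup (334,249), orange cup (183,277) and brush (237,243). The rack is at (192,188), the tray at (284,166) and the dish at (368,187). Black look-alikes are at (309,216), (255,279), (296,285) and (351,284). The side view agrees.

```bash
cat > h.py <<'E'
from workcell import bot,cams
import cv2,numpy as np
from scipy.spatial.transform import Rotation as R
def ray(c,uv,z):
    d=c["T"][:3,:3]@np.linalg.inv(c["K"])@[uv[0],uv[1],1]; o=c["T"][:3,3]
    return (o+d*(z-o[2])/d[2])[:2]
def blob(c,box,f,hull=True):
    x0,y0,x1,y1=box; im=c["image"][y0:y1,x0:x1]
    hsv=cv2.cvtColor(im,cv2.COLOR_RGB2HSV).astype(int)
    m=f(*np.moveaxis(hsv,2,0)).astype(np.uint8)
    cs=cv2.findContours(m,cv2.RETR_EXTERNAL,cv2.CHAIN_APPROX_NONE)[0]
    k=max(cs,key=cv2.contourArea); return (k+[x0,y0]).astype(np.float32)
def rows(pts): print(pts)
E
python3 - <<'E'
from h import *
c=cams.read_camera("top")
T={"red":((355,230,400,268),lambda h,s,v:((h<6)|(h>174))&(s>170)&(v>120),.088),
"green":((265,225,302,262),lambda h,s,v:(h>50)&(h<80)&(s>150)&(v>90),.088),
"white":((318,232,350,268),lambda h,s,v:(s<60)&(v>110),.06),
"orange":((165,260,200,295),lambda h,s,v:(h<16)&(s>190)&(v>100),.06),
"brush":((220,228,255,260),lambda h,s,v:(h<25)&(s>60)&(v>100),.054)}
for i,(u,v) in enumerate([(309,216),(255,279),(296,285),(351,284)]):
    T[f"blk{i}"]=((u-15,v-14,u+15,v+14),lambda h,s,v:(v<32),.088)
T["honey"]=((82,195,125,238),lambda h,s,v:(h>18)&(h<35)&(s>150)&(v>120),.09)
T["rack"]=((155,160,230,215),lambda h,s,v:(h>10)&(s<150)&(v>100),.032)
T["tray"]=((240,135,325,195),lambda h,s,v:((h>95)&(h<130)&(s>120))|((s<60)&(v>120)),.02)
T["dish"]=((342,162,395,212),lambda h,s,v:(s<70)&(v>90),.022)
for n,(b,f,z) in T.items():
    k=blob(c,b,f); w=np.array([ray(c,p[0],z) for p in k]).astype(np.float32)*1000
    (cx,cy),r=cv2.minEnclosingCircle(w); q=cv2.minAreaRect(w)
    print(n,"circ",round(cx),round(cy),round(2*r),"rect",np.round(q[0]),np.round(q[1]),round(q[2],1))
# debug crop
im=cv2.resize(c["image"][130:300,150:410,::-1],None,fx=3,fy=3,interpolation=cv2.INTER_CUBIC);cv2.imwrite("pics/crop.png",im)
E
```

```text
red circ 436 -238 47 rect [ 437. -239.] [44. 44.] 14.2Traceback (most recent call last):
  File "<stdin>", line 15, in <module>
  File "h.py", line 12, in blob
    k=max(cs,key=cv2.contourArea); return (k+[x0,y0]).astype(np.float32)
ValueError: max() iterable argument is empty
```

```bash
cat > m.py <<'E'
from h import *
c=cams.read_camera("top")
im=cv2.resize(c["image"][130:300,150:410,::-1],None,fx=3,fy=3,interpolation=cv2.INTER_CUBIC);cv2.imwrite("pics/crop.png",im)
T={"red":((355,230,400,268),lambda h,s,v:((h<6)|(h>174))&(s>170)&(v>120),.088),
"green":((265,225,302,262),lambda h,s,v:(h>50)&(h<90)&(s>100),.088),
"white":((318,232,350,268),lambda h,s,v:(s<60)&(v>110),.06),
"orange":((165,260,200,295),lambda h,s,v:(h<16)&(s>190)&(v>100),.06),
"brush":((220,228,255,260),lambda h,s,v:(h<25)&(s>60)&(v>100),.054)}
for i,(u,v) in enumerate([(309,216),(255,279),(296,285),(351,284)]):
    T[f"blk{i}"]=((u-15,v-14,u+15,v+14),lambda h,s,v:(v<32),.088)
T["honey"]=((82,195,125,238),lambda h,s,v:(h>18)&(h<35)&(s>150)&(v>120),.09)
T["rack"]=((155,160,230,215),lambda h,s,v:(h>10)&(s<150)&(v>100),.032)
T["tray"]=((240,135,325,195),lambda h,s,v:((h>95)&(h<130)&(s>120))|((s<60)&(v>120)),.02)
T["dish"]=((342,162,395,212),lambda h,s,v:(s<70)&(v>90),.022)
for n,(b,f,z) in T.items():
  try:
    k=blob(c,b,f); w=np.array([ray(c,p[0],z) for p in k]).astype(np.float32)*1000
    (cx,cy),r=cv2.minEnclosingCircle(w); q=cv2.minAreaRect(w)
    print(n,"circ",round(cx),round(cy),round(2*r),"rect",np.round(q[0]),np.round(q[1]),round(q[2],1))
  except ValueError:print(n,"none",c["image"][(b[1]+b[3])//2,(b[0]+b[2])//2])
E
python3 m.py
```

```text
red circ 436 -238 47 rect [ 436. -238.] [43. 45.] 89.4
green circ 452 -2 45 rect [452.  -3.] [43. 40.] 0.2
white circ 436 -134 60 rect [ 437. -134.] [56. 57.] 0.2
orange circ 344 256 0 rect [344. 256.] [0. 0.] 0.0
brush circ 448 116 119 rect [448. 116.] [80. 88.] 0.2
blk0 circ 502 -60 28 rect [499. -59.] [28.  7.] 63.6
blk1 none [41 40 43]
blk2 none [41 42 44]
blk3 circ 348 -161 30 rect [ 349. -155.] [11. 30.] 80.0
honey circ 514 448 61 rect [513. 437.] [23. 61.] 84.9
rack circ 597 234 233 rect [597. 237.] [144. 196.] 0.3
tray circ 657 -2 189 rect [656.  -2.] [ 91. 170.] 17.2
dish circ 600 -230 133 rect [ 601. -229.] [99. 99.] 84.8
```

View pics/crop.png

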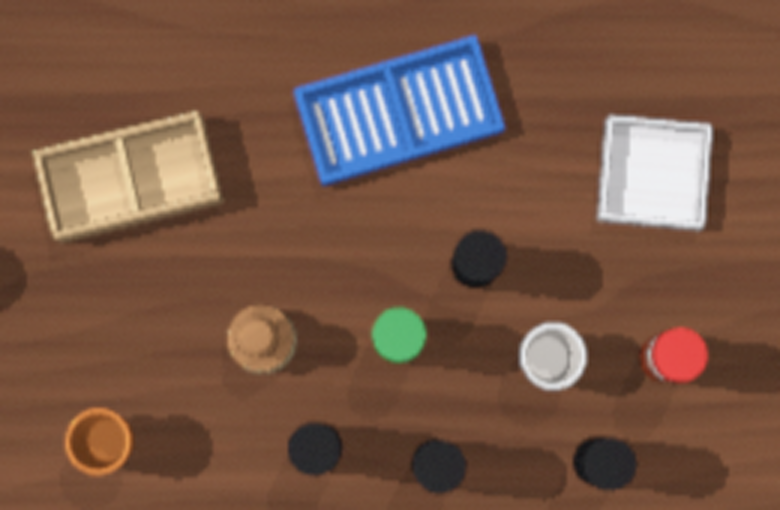

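The crop gives the rim corners of the rack, tray and dish, plus circle centres. I'll cast these onto their heights and plan the first approach.

```bash
cat >> h.py <<'E'
def goto(x,y,z,yaw):  # mm, deg of closing axis; prints units of shift & turn from the measured pose
    s=bot.read_state(); R0=R.from_rotvec(s["tcp_rot"])
    best=None
    for a in (yaw,yaw+180):
        a=np.radians(a); Y=np.array([np.cos(a),np.sin(a),0]); Z=np.array([0,0,-1.]); 
        R1=R.from_matrix(np.c_[np.cross(Y,Z),Y,Z]); t=(R0.inv()*R1).as_rotvec()
        if best is None or np.linalg.norm(t)<np.linalg.norm(best): best=t
    d=R0.inv().apply(np.array([x,y,z])/1000-s["tool_pos"])
    print("shift",np.round(d/.25,3),"turn",np.round(np.degrees(best)/45,3),"t",round(s["time"],1),"pos",s["tool_pos"].round(3),"w",round(s["width"],3),"q6",s["q"][5].round(2))
E
python3 - <<'E'
from h import *
c=cams.read_camera("top")
P=lambda u,v,z:1000*ray(c,(150+(u-1)/3,130+(v-1)/3),z)
for n,z,q in [("rack",.032,[(33,150),(199,112),(219,202),(55,241)]),("tray",.02,[(295,88),(477,37),(503,130),(323,184)]),("dish",.022,[(608,116),(712,123),(705,228),(600,221)])]:
    w=np.array([P(*p,z) for p in q]); e=w[0]-w[1]+w[3]-w[2]; yaw=np.degrees(np.arctan2(e[1],e[0]))-90
    d=e/np.linalg.norm(e); m=w.mean(0); o={"rack":36,"tray":41,"dish":0}[n]
    print(n,m.round(1),"xaxis",yaw.round(1),"len",np.linalg.norm(w-np.roll(w,1,0),axis=1).round(),"bays",(m+d*o).round(1),(m-d*o).round(1))
for n,z,p in [("orange",.06,(98,441)),("head",.034,(262,340)),("knob",.062,(256,337)),("b0",.088,(481,256)),("b1",.088,(314,447)),("b2",.088,(438,467)),("b3",.088,(612,463)),("green",.088,(399,334))]:print(n,P(*p,z).round())
goto(452,-2,200,0)
E
```

```text
rack [593.5 237.7] xaxis 13.6 len [ 83. 149.  82. 147.] bays [585.  272.7] [601.9 202.8]
tray [656.4  -2.3] xaxis 16.7 len [ 90. 169.  87. 167.] bays [644.6  37. ] [668.2 -41.5]
dish [ 601.2 -230.7] xaxis -3.6 len [95. 93. 95. 93.] bays [ 601.2 -230.7] [ 601.2 -230.7]
orange [362. 253.]
head [450. 117.]
knob [451. 120.]
b0 [519. -71.]
b1 [358.  69.]
b2 [342. -35.]
b3 [ 346. -180.]
green [453.  -2.]
shift [-1.715 -2.126  0.125] turn [-1.000e-03  1.000e-03  1.584e+00] t 0.2 pos [0.217 0.639 0.231] w 0.995 q6 -0.04
```

Request:
play_rows:
  rows:
    - [[-0.8,-1,0],[0,0,0.8]]
    - [[-0.8,-1,0],[0,0,0.8]]
    - [[-0.8,-1,0],[0,0,0.8]]
    - [[-0.8,-1,0],[0,0,0.8]]
    - [[-0.8,-1,0],[0,0,0.8]]
    - [[-0.8,-1,0],[0,0,0.8]]
    - [[-0.8,-1,0],[0,0,0.8]]
    - [[-0.8,-1,0],[0,0,0.8]]
    - [[-0.8,-1,0],[0,0,0.8]]
    - [[-0.8,-1,0],[0,0,0.8]]
    - [[-0.8,-1,0],[0,0,0.8]]
    - [[-0.8,-1,0],[0,0,0.8]]
  claw: 1
  newtons: 40

```text
time: 1.25
tool_pos: [0.3256, 0.3393, 0.2314]
tcp_rot: [-1.442, -2.791, -0.001]
wrist_force: [0.3, 0.6, 0.4]
width: 1.0
grip_force: 0.0
```

```bash
python3 -c "
from h import *
goto(453,-2,200,0)"
```

```text
shift [-1.409 -0.374  0.125] turn [ 0.    -0.001  0.785] t 1.2 pos [0.326 0.339 0.231] w 1.0 q6 0.14
```

Request:
play_rows:
  rows:
    - [[-0.9,-0.2,0],[0,0,0.785]]
    - [[-0.9,-0.2,0],[0,0,0.785]]
    - [[-0.9,-0.2,0],[0,0,0.785]]
    - [[-0.9,-0.2,0],[0,0,0.785]]
    - [[-0.9,-0.2,0],[0,0,0.785]]
    - [[-0.9,-0.2,0],[0,0,0.785]]
    - [[-0.9,-0.2,0],[0,0,0.785]]
    - [[-0.9,-0.2,0],[0,0,0.785]]
    - [[-0.9,-0.2,0],[0,0,0.785]]

```text
time: 2.0
tool_pos: [0.4149, 0.127, 0.2311]
tcp_rot: [-2.22, -2.221, 0.0]
wrist_force: [-0.7, 0.1, 0.4]
width: 0.996
grip_force: 0.0
```

```bash
python3 -c "
from h import *
goto(453,-2,200,0);goto(453,-2,50,0)"
```

```text
shift [-0.516  0.152  0.124] turn [-0.001 -0.001  0.   ] t 2.0 pos [0.415 0.127 0.231] w 0.996 q6 0.24
shift [-0.517  0.153  0.724] turn [-0.001 -0.001  0.   ] t 2.0 pos [0.415 0.127 0.231] w 0.996 q6 0.24
```

Request:
play_rows:
  rows:
    - [[-0.516,0.153,0.12],[0,0,0]]
    - [[-0.516,0.153,0.12],[0,0,0]]
    - [[-0.516,0.153,0.12],[0,0,0]]
    - [[-0.516,0.153,0.12],[0,0,0]]
    - [[-0.516,0.153,0.12],[0,0,0]]
    - [[-0.516,0.153,0.12],[0,0,0]]
    - [[-0.516,0.153,0.22],[0,0,0]]
    - [[-0.516,0.153,0.32],[0,0,0]]
    - [[-0.516,0.153,0.42],[0,0,0]]
    - [[-0.516,0.153,0.52],[0,0,0]]
    - [[-0.516,0.153,0.62],[0,0,0]]
    - [[-0.516,0.153,0.69],[0,0,0]]
    - [[-0.516,0.153,0.724],[0,0,0]]
    - [[-0.516,0.153,0.724],[0,0,0]]
    - [[-0.516,0.153,0.724],[0,0,0]]

```text
time: 3.25
tool_pos: [0.4533, -0.002, 0.0507]
tcp_rot: [-2.22, -2.223, -0.0]
wrist_force: [0.4, -0.1, 0.1]
width: 0.999
grip_force: 0.0
```

```bash
python3 -c "
from h import *
goto(453,-2,50,0)
a=cams.read_camera('side')['image'][150:300,180:380,::-1]
cv2.imwrite('pics/g1.png',cv2.resize(a,None,fx=3,fy=3))"
```

```text
shift [ 0.    -0.001  0.003] turn [-0.    -0.     0.001] t 3.2 pos [ 0.453 -0.002  0.051] w 0.999 q6 -0.06
```

View pics/g1.png

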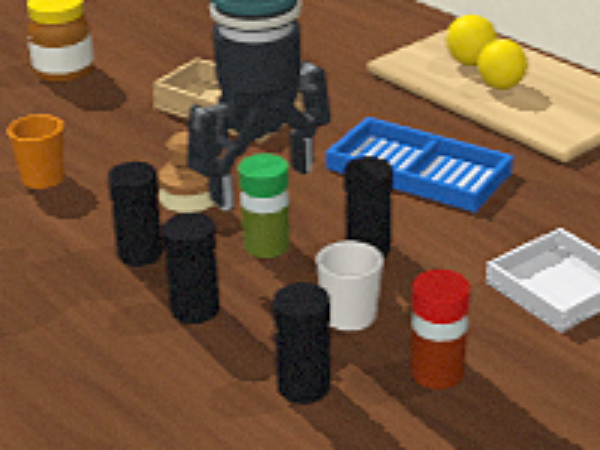

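The open fingers straddle the green cap, which is at crop (265,175). I'll close and lift.

Request:
play_rows:
  rows:
    - [[0,0,0],[0,0,0]]
    - [[0,0,0],[0,0,0]]
    - [[0,0,0],[0,0,0]]
    - [[0,0,0],[0,0,0]]
    - [[0,0,0],[0,0,0]]
    - [[0,0,0],[0,0,0]]
    - [[0,0,0],[0,0,0]]
    - [[0,0,0],[0,0,0]]
    - [[0,0,0],[0,0,0]]
    - [[0,0,0],[0,0,0]]
    - [[0,0,-0.1],[0,0,0]]
    - [[0,0,-0.2],[0,0,0]]
    - [[0,0,-0.3],[0,0,0]]
    - [[0,0,-0.4],[0,0,0]]
    - [[0,0,-0.5],[0,0,0]]
    - [[0,0,-0.6],[0,0,0]]
    - [[0,0,-0.6],[0,0,0]]
  claw: -1
  newtons: 40

```text
time: 4.72
tool_pos: [0.4565, -0.0036, 0.2057]
tcp_rot: [2.218, 2.215, 0.01]
wrist_force: [1.1, 0.1, -1.5]
width: 0.513
grip_force: 41.6
```

```bash
python3 -c "
from h import *
goto(585,273,200,13.6);goto(585,273,60,13.6)"
```

```text
shift [1.107 0.513 0.027] turn [ 0.012  0.002 -0.304] t 4.7 pos [ 0.456 -0.004  0.206] w 0.513 q6 -0.06
shift [1.108 0.507 0.587] turn [ 0.012  0.002 -0.304] t 4.7 pos [ 0.456 -0.004  0.206] w 0.513 q6 -0.06
```

Request:
play_rows:
  rows:
    - [[0.2,0.1,0],[0,0,-0.1]]
    - [[0.35,0.2,0],[0,0,-0.2]]
    - [[0.5,0.3,0.0],[0,0,-0.304]]
    - [[0.65,0.35,0.0],[0,0,-0.304]]
    - [[0.8,0.4,0.0],[0,0,-0.304]]
    - [[0.9,0.45,0.0],[0,0,-0.304]]
    - [[1,0.5,0.0],[0,0,-0.304]]
    - [[1,0.5,0.0],[0,0,-0.304]]
    - [[1,0.5,0.0],[0,0,-0.304]]
    - [[1,0.5,0.0],[0,0,-0.304]]

```text
time: 5.55
tool_pos: [0.5772, 0.2459, 0.1984]
tcp_rot: [-1.941, -2.469, 0.005]
wrist_force: [-0.5, 0.1, -2.0]
width: 0.514
grip_force: 41.7
```

```bash
python3 -c "
from h import *
goto(585,273,200,13.6);goto(585,273,58,13.6)
c=cams.read_camera('top');a=c['image'][130:300,150:410,::-1]
cv2.imwrite('pics/g2.png',cv2.resize(a,None,fx=3,fy=3))"
```

```text
shift [ 0.098  0.056 -0.007] turn [-0.004  0.001  0.001] t 5.5 pos [0.577 0.246 0.198] w 0.514 q6 0.13
shift [0.098 0.058 0.561] turn [-0.004  0.001  0.001] t 5.5 pos [0.577 0.246 0.198] w 0.514 q6 0.13
```

View pics/g2.png

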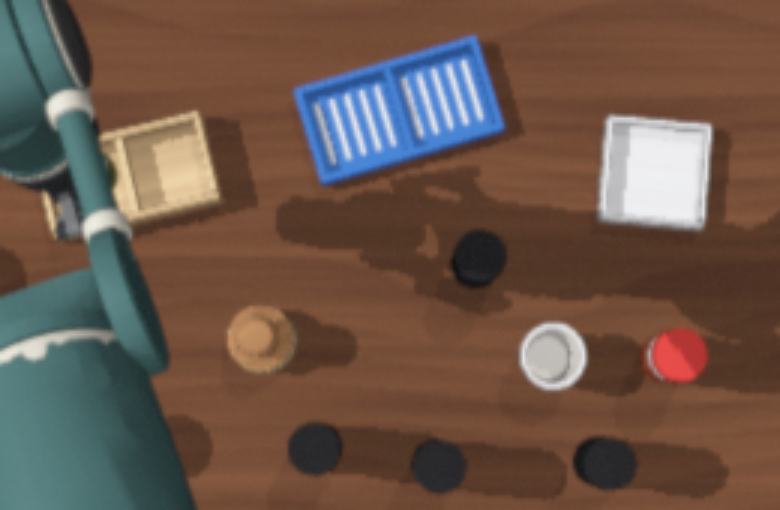

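The arm hides the left bay, but nothing has been disturbed. I'll lower the jar.

Request:
play_rows:
  rows:
    - [[0.1,0.057,0],[0,0,0]]
    - [[0.1,0.057,0],[0,0,0]]
    - [[0.1,0.057,0.08],[0,0,0]]
    - [[0.1,0.057,0.16],[0,0,0]]
    - [[0.1,0.057,0.24],[0,0,0]]
    - [[0.1,0.057,0.32],[0,0,0]]
    - [[0.1,0.057,0.4],[0,0,0]]
    - [[0.1,0.057,0.46],[0,0,0]]
    - [[0.1,0.057,0.5],[0,0,0]]
    - [[0.1,0.057,0.53],[0,0,0]]
    - [[0.1,0.057,0.55],[0,0,0]]
    - [[0.1,0.057,0.56],[0,0,0]]
    - [[0.1,0.057,0.56],[0,0,0]]
    - [[0.1,0.057,0.56],[0,0,0]]
    - [[0.1,0.057,0.56],[0,0,0]]

```text
time: 6.85
tool_pos: [0.587, 0.2746, 0.0614]
tcp_rot: [1.941, 2.469, 0.003]
wrist_force: [0.4, -0.5, -1.1]
width: 0.515
grip_force: 41.8
```

```bash
python3 -c "
from h import *
goto(585,273,58,13.6)
a=cams.read_camera('side')['image'][140:240,180:330,::-1]
cv2.imwrite('pics/g3.png',cv2.resize(a,None,fx=4,fy=4))"
```

```text
shift [-0.004 -0.01   0.014] turn [ 0.002 -0.     0.001] t 6.8 pos [0.587 0.275 0.061] w 0.515 q6 0.16
```

View pics/g3.png

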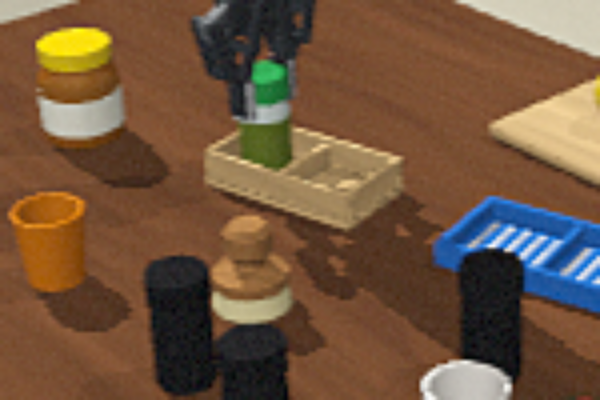

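The green jar is inside the left bay, just off the floor. I'll lower it the last 4 mm.

Request:
play_rows:
  rows:
    - [[0,0,0.008],[0,0,0]]
    - [[0,0,0.014],[0,0,0]]
    - [[0,0,0.018],[0,0,0]]
    - [[0,0,0.018],[0,0,0]]
    - [[0,0,0.018],[0,0,0]]

```text
time: 7.32
tool_pos: [0.5869, 0.2746, 0.0574]
tcp_rot: [1.942, 2.469, 0.002]
wrist_force: [-2.0, -1.0, 5.2]
width: 0.514
grip_force: 42.4
```

Request:
play_rows:
  rows:
    - [[0,0,0],[0,0,0]]
    - [[0,0,0],[0,0,0]]
    - [[0,0,0],[0,0,0]]
    - [[0,0,0],[0,0,0]]
    - [[0,0,0],[0,0,0]]
    - [[0,0,0],[0,0,0]]
    - [[0,0,0],[0,0,0]]
    - [[0,0,0],[0,0,0]]
    - [[0,0,-0.1],[0,0,0]]
    - [[0,0,-0.2],[0,0,0]]
    - [[0,0,-0.3],[0,0,0]]
    - [[0,0,-0.4],[0,0,0]]
    - [[0,0,-0.5],[0,0,0]]
    - [[0,0,-0.6],[0,0,0]]
    - [[0,0,-0.6],[0,0,0]]
  claw: 1

```text
time: 8.57
tool_pos: [0.5897, 0.2757, 0.2128]
tcp_rot: [1.939, 2.465, 0.015]
wrist_force: [1.4, 0.6, 0.9]
width: 1.0
grip_force: 0.0
```

```bash
python3 -c "
from h import *
goto(436.5,-238.5,200,-20)"
```

```text
shift [-1.854 -1.081  0.036] turn [ 0.013 -0.006  0.747] t 8.6 pos [0.59  0.276 0.213] w 1.0 q6 0.16
```

Request:
play_rows:
  rows:
    - [[-1,-0.58,0.02],[0,0,0.747]]
    - [[-1,-0.58,0.02],[0,0,0.747]]
    - [[-1,-0.58,0.02],[0,0,0.747]]
    - [[-1,-0.58,0.02],[0,0,0.747]]
    - [[-1,-0.58,0.02],[0,0,0.747]]
    - [[-1,-0.58,0.02],[0,0,0.747]]
    - [[-1,-0.58,0.02],[0,0,0.747]]
    - [[-1,-0.58,0.02],[0,0,0.747]]
    - [[-1,-0.58,0.02],[0,0,0.747]]

```text
time: 9.32
tool_pos: [0.5035, -0.0047, 0.2003]
tcp_rot: [-2.577, -1.797, 0.0]
wrist_force: [0.4, 0.8, -0.4]
width: 0.999
grip_force: 0.0
```

```bash
python3 -c "
from h import *
goto(436.5,-238.5,200,-20);goto(436.5,-238.5,50,-20)"
```

```text
shift [-0.97   0.072  0.001] turn [-0.    -0.    -0.005] t 9.3 pos [ 0.503 -0.005  0.2  ] w 0.999 q6 0.29
shift [-0.97   0.072  0.601] turn [-0.    -0.    -0.005] t 9.3 pos [ 0.503 -0.005  0.2  ] w 0.999 q6 0.29
```

Request:
play_rows:
  rows:
    - [[-0.97,0.072,0],[0,0,0]]
    - [[-0.97,0.072,0],[0,0,0]]
    - [[-0.97,0.072,0],[0,0,0]]
    - [[-0.97,0.072,0],[0,0,0]]
    - [[-0.97,0.072,0],[0,0,0]]
    - [[-0.97,0.072,0],[0,0,0]]
    - [[-0.97,0.072,0],[0,0,0]]
    - [[-0.97,0.072,0],[0,0,0]]
    - [[-0.97,0.072,0.1],[0,0,0]]
    - [[-0.97,0.072,0.2],[0,0,0]]
    - [[-0.97,0.072,0.3],[0,0,0]]
    - [[-0.97,0.072,0.4],[0,0,0]]
    - [[-0.97,0.072,0.5],[0,0,0]]
    - [[-0.97,0.072,0.57],[0,0,0]]
    - [[-0.97,0.072,0.6],[0,0,0]]
    - [[-0.97,0.072,0.6],[0,0,0]]
    - [[-0.97,0.072,0.6],[0,0,0]]

```text
time: 10.73
tool_pos: [0.4391, -0.2358, 0.0509]
tcp_rot: [-2.571, -1.804, -0.0]
wrist_force: [-0.1, 0.5, 0.4]
width: 0.998
grip_force: 0.0
```

Request:
play_rows:
  rows:
    - [[0,0,0],[0,0,0]]
    - [[0,0,0],[0,0,0]]
    - [[0,0,0],[0,0,0]]
    - [[0,0,0],[0,0,0]]
    - [[0,0,0],[0,0,0]]
    - [[0,0,0],[0,0,0]]
    - [[0,0,0],[0,0,0]]
    - [[0,0,0],[0,0,0]]
    - [[0,0,0],[0,0,0]]
    - [[0,0,0],[0,0,0]]
    - [[0,0,-0.1],[0,0,0]]
    - [[0,0,-0.2],[0,0,0]]
    - [[0,0,-0.3],[0,0,0]]
    - [[0,0,-0.4],[0,0,0]]
    - [[0,0,-0.5],[0,0,0]]
    - [[0,0,-0.6],[0,0,0]]
    - [[0,0,-0.6],[0,0,0]]
  claw: -1
  newtons: 40

```text
time: 12.15
tool_pos: [0.4412, -0.2389, 0.2067]
tcp_rot: [2.566, 1.797, 0.006]
wrist_force: [0.8, -1.3, -0.9]
width: 0.512
grip_force: 41.5
```

```bash
python3 -c "
from h import *
goto(602,203,200,13.6)"
```

```text
shift [ 1.881e+00 -1.000e-03  2.300e-02] turn [ 0.012  0.006 -0.747] t 12.2 pos [ 0.441 -0.239  0.207] w 0.512 q6 -0.2
```

Request:
play_rows:
  rows:
    - [[0.1,0,0.0],[0,0,0]]
    - [[0.23,0,0.0],[0,0,-0.1]]
    - [[0.36,0,0.0],[0,0,-0.2]]
    - [[0.5,0,0.0],[0,0,-0.3]]
    - [[0.64,0,0.0],[0,0,-0.4]]
    - [[0.78,0,0.0],[0,0,-0.5]]
    - [[0.9,0,0.0],[0,0,-0.6]]
    - [[0.94,0,0.0],[0,0,-0.7]]
    - [[0.94,0,0.0],[0,0,-0.747]]
    - [[0.94,0,0.0],[0,0,-0.747]]

```text
time: 12.98
tool_pos: [0.518, -0.0151, 0.1992]
tcp_rot: [-1.938, -2.471, 0.002]
wrist_force: [-0.6, 0.6, -1.4]
width: 0.513
grip_force: 41.4
```

```bash
python3 -c "
from h import *
goto(601,203,200,13.6)"
```

```text
shift [ 0.768  0.53  -0.004] turn [-0.003 -0.001  0.004] t 13.0 pos [ 0.518 -0.015  0.199] w 0.513 q6 -0.32
```

Request:
play_rows:
  rows:
    - [[0.1,0.07,0],[0,0,0]]
    - [[0.22,0.15,0],[0,0,0]]
    - [[0.35,0.24,0],[0,0,0]]
    - [[0.48,0.33,0],[0,0,0]]
    - [[0.6,0.42,0],[0,0,0]]
    - [[0.7,0.49,0],[0,0,0]]
    - [[0.768,0.53,0],[0,0,0]]
    - [[0.768,0.53,0],[0,0,0]]
    - [[0.768,0.53,0],[0,0,0]]
    - [[0.768,0.53,0.08],[0,0,0]]
    - [[0.768,0.53,0.16],[0,0,0]]
    - [[0.768,0.53,0.24],[0,0,0]]
    - [[0.768,0.53,0.3],[0,0,0]]
    - [[0.768,0.53,0.34],[0,0,0]]
    - [[0.768,0.53,0.34],[0,0,0]]

```text
time: 14.23
tool_pos: [0.5996, 0.1995, 0.1123]
tcp_rot: [-1.943, -2.465, 0.008]
wrist_force: [-0.5, -0.3, -2.5]
width: 0.513
grip_force: 41.5
```

```bash
python3 -c "
from h import *
goto(601,203,57,13.6)
a=cams.read_camera('side')['image'][140:240,180:330,::-1]
cv2.imwrite('pics/g4.png',cv2.resize(a,None,fx=4,fy=4))"
```

```text
shift [0.012 0.01  0.221] turn [-0.008  0.001 -0.002] t 14.2 pos [0.6   0.2   0.112] w 0.513 q6 0.05
```

View pics/g4.png

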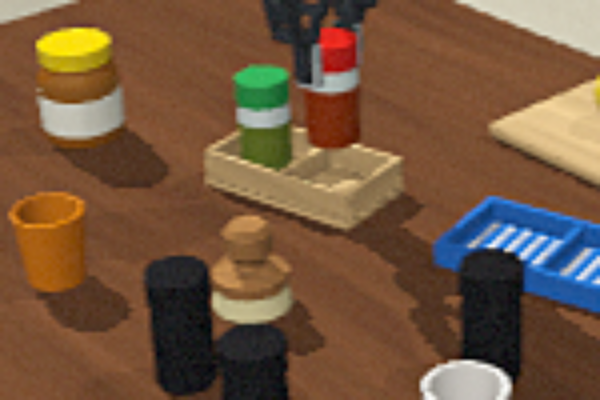

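Green stands in its bay, and red hovers above the other one. I'll lower it and release.

Request:
play_rows:
  rows:
    - [[0.006,0.008,0.05],[0,0,0]]
    - [[0.006,0.008,0.1],[0,0,0]]
    - [[0.006,0.008,0.14],[0,0,0]]
    - [[0.006,0.008,0.17],[0,0,0]]
    - [[0.006,0.008,0.19],[0,0,0]]
    - [[0.006,0.008,0.205],[0,0,0]]
    - [[0.006,0.008,0.214],[0,0,0]]
    - [[0.006,0.008,0.22],[0,0,0]]
    - [[0.006,0.008,0.22],[0,0,0]]
    - [[0.006,0.008,0.22],[0,0,0]]
    - [[0.006,0.008,0.22],[0,0,0]]

```text
time: 15.2
tool_pos: [0.6042, 0.2038, 0.0614]
tcp_rot: [1.942, 2.469, 0.001]
wrist_force: [-0.4, -0.9, -2.1]
width: 0.518
grip_force: 41.5
```

Request:
play_rows:
  rows:
    - [[0,0,0.008],[0,0,0]]
    - [[0,-0.004,0.013],[0,0,0]]
    - [[0,-0.004,0.017],[0,0,0]]
    - [[0,-0.004,0.017],[0,0,0]]
    - [[0,-0.004,0.017],[0,0,0]]

```text
time: 15.62
tool_pos: [0.6036, 0.2037, 0.0583]
tcp_rot: [1.941, 2.468, 0.003]
wrist_force: [-1.5, 0.1, 4.9]
width: 0.513
grip_force: 42.1
```

Request:
play_rows:
  rows:
    - [[0,0,0],[0,0,0]]
    - [[0,0,0],[0,0,0]]
    - [[0,0,0],[0,0,0]]
    - [[0,0,0],[0,0,0]]
    - [[0,0,0],[0,0,0]]
    - [[0,0,0],[0,0,0]]
    - [[0,0,0],[0,0,0]]
    - [[0,0,0],[0,0,0]]
    - [[0,0,-0.1],[0,0,0]]
    - [[0,0,-0.2],[0,0,0]]
    - [[0,0,-0.3],[0,0,0]]
    - [[0,0,-0.4],[0,0,0]]
    - [[0,0,-0.5],[0,0,0]]
    - [[0,0,-0.6],[0,0,0]]
    - [[0,0,-0.6],[0,0,0]]
  claw: 1

```text
time: 16.87
tool_pos: [0.6063, 0.2045, 0.2135]
tcp_rot: [1.938, 2.464, 0.014]
wrist_force: [0.9, 0.5, 0.5]
width: 1.001
grip_force: 0.0
```

```bash
python3 -c "
from h import *
goto(362,253,200,35);goto(362,253,24,35)"
```

```text
shift [ 0.419 -0.905  0.045] turn [ 0.014  0.002 -0.475] t 16.9 pos [0.606 0.204 0.214] w 1.001 q6 0.05
shift [ 0.418 -0.912  0.748] turn [ 0.014  0.002 -0.475] t 16.9 pos [0.606 0.204 0.214] w 1.001 q6 0.05
```

Request:
play_rows:
  rows:
    - [[0.418,-0.908,0.04],[0,0,-0.475]]
    - [[0.418,-0.908,0.04],[0,0,-0.475]]
    - [[0.418,-0.908,0.04],[0,0,-0.475]]
    - [[0.418,-0.908,0.04],[0,0,-0.475]]
    - [[0.418,-0.908,0.04],[0,0,-0.475]]
    - [[0.418,-0.908,0.04],[0,0,-0.475]]
    - [[0.418,-0.908,0.04],[0,0,-0.475]]
    - [[0.418,-0.908,0.04],[0,0,-0.475]]
    - [[0.418,-0.908,0.04],[0,0,-0.475]]
    - [[0.418,-0.908,0.04],[0,0,-0.475]]

```text
time: 17.7
tool_pos: [0.3589, 0.2516, 0.1969]
tcp_rot: [1.451, 2.785, 0.001]
wrist_force: [1.0, -0.5, 0.9]
width: 0.998
grip_force: 0.0
```

```bash
python3 -c "
from h import *
c=cams.read_camera('side')
k=blob(c,(165,180,215,220),lambda h,s,v:(h<16)&(s>190)&(v>60))[:,0]
print('side extents',k.min(0),k.max(0))
for z in (.06,): print(cv2.projectPoints(np.float32([[.362,.253,.06],[.362,.253,0]]),cv2.Rodrigues(c['T'][:3,:3].T)[0],-c['T'][:3,:3].T@c['T'][:3,3],c['K'],None)[0].round(1).tolist())
goto(362,253,200,35);goto(362,253,24,35)"
```

```text
side extents [183. 188.] [201. 212.]
[[[191.39999389648438, 192.0]], [[194.0, 209.0]]]
shift [-0.002  0.013 -0.013] turn [ 0.001  0.    -0.001] t 17.8 pos [0.359 0.252 0.197] w 1.0 q6 -0.06
shift [-0.002  0.013  0.691] turn [ 0.001  0.    -0.001] t 17.8 pos [0.359 0.252 0.197] w 1.0 q6 -0.06
```

Request:
play_rows:
  rows:
    - [[0,0.013,0.1],[0,0,0]]
    - [[0,0.013,0.2],[0,0,0]]
    - [[0,0.013,0.3],[0,0,0]]
    - [[0,0.013,0.4],[0,0,0]]
    - [[0,0.013,0.5],[0,0,0]]
    - [[0,0.013,0.58],[0,0,0]]
    - [[0,0.013,0.64],[0,0,0]]
    - [[0,0.013,0.68],[0,0,0]]
    - [[0,0.013,0.69],[0,0,0]]
    - [[0,0.013,0.69],[0,0,0]]
    - [[0,0.013,0.69],[0,0,0]]

```text
time: 18.67
tool_pos: [0.3613, 0.2537, 0.0246]
tcp_rot: [1.451, 2.786, 0.001]
wrist_force: [0.5, 0.2, 0.5]
width: 1.0
grip_force: 0.0
```

Request:
play_rows:
  rows:
    - [[0,0,0],[0,0,0]]
    - [[0,0,0],[0,0,0]]
    - [[0,0,0],[0,0,0]]
    - [[0,0,0],[0,0,0]]
    - [[0,0,0],[0,0,0]]
    - [[0,0,0],[0,0,0]]
    - [[0,0,0],[0,0,0]]
    - [[0,0,0],[0,0,0]]
    - [[0,0,-0.05],[0,0,0]]
    - [[0,0,-0.15],[0,0,0]]
    - [[0,0,-0.25],[0,0,0]]
    - [[0,0,-0.35],[0,0,0]]
    - [[0,0,-0.45],[0,0,0]]
    - [[0,0,-0.55],[0,0,0]]
    - [[0,0,-0.65],[0,0,0]]
    - [[0,0,-0.65],[0,0,0]]
  claw: -1
  newtons: 30

```text
time: 20.0
tool_pos: [0.3631, 0.2553, 0.1923]
tcp_rot: [1.448, 2.782, 0.014]
wrist_force: [1.0, 0.8, -0.5]
width: 0.636
grip_force: 32.1
```

```bash
python3 -c "
from h import *
goto(644.6,37,185,16.7)
a=cams.read_camera('side')['image'][100:250,130:330,::-1]
cv2.imwrite('pics/g5.png',cv2.resize(a,None,fx=3,fy=3))"
```

```text
shift [-1.361  0.421  0.034] turn [ 0.013 -0.001  0.407] t 20.0 pos [0.363 0.255 0.192] w 0.636 q6 -0.05
```

View pics/g5.png

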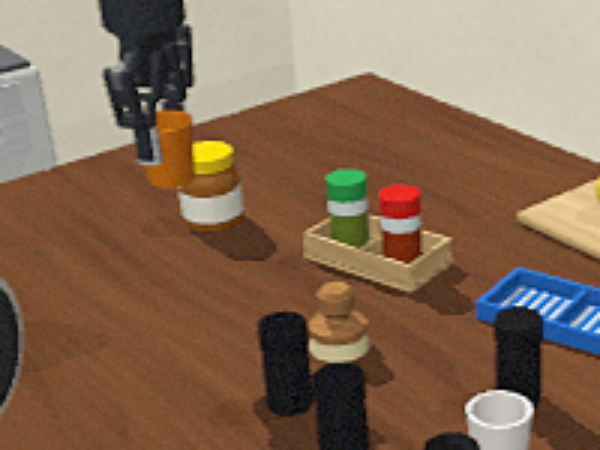

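Both jars stand in the rack, and the orange cup is held upright. I'll carry it to the tray.

Request:
play_rows:
  rows:
    - [[-0.1,0.03,0.0],[0,0,0.05]]
    - [[-0.22,0.07,0.0],[0,0,0.12]]
    - [[-0.36,0.11,0.0],[0,0,0.2]]
    - [[-0.5,0.15,0.0],[0,0,0.28]]
    - [[-0.64,0.2,0.0],[0,0,0.35]]
    - [[-0.76,0.24,0.0],[0,0,0.407]]
    - [[-0.86,0.27,0.0],[0,0,0.407]]
    - [[-0.9,0.28,0.0],[0,0,0.407]]
    - [[-0.9,0.28,0.0],[0,0,0.407]]
    - [[-0.9,0.28,0.0],[0,0,0.407]]

```text
time: 20.88
tool_pos: [0.5452, 0.1091, 0.1848]
tcp_rot: [-1.875, -2.517, 0.003]
wrist_force: [0.0, -0.4, -0.6]
width: 0.634
grip_force: 32.1
```

```bash
python3 -c "
from h import *
goto(644.6,37,185,16.7);goto(644.6,37,32,16.7)"
```

```text
shift [-0.39   0.298 -0.002] turn [-0.004 -0.001 -0.001] t 20.9 pos [0.545 0.109 0.185] w 0.634 q6 -0.14
shift [-0.391  0.3    0.61 ] turn [-0.004 -0.001 -0.001] t 20.9 pos [0.545 0.109 0.185] w 0.634 q6 -0.14
```

Request:
play_rows:
  rows:
    - [[-0.13,0.1,0],[0,0,0]]
    - [[-0.26,0.2,0],[0,0,0]]
    - [[-0.36,0.27,0],[0,0,0]]
    - [[-0.39,0.298,0],[0,0,0]]
    - [[-0.39,0.298,0],[0,0,0]]
    - [[-0.39,0.298,0.08],[0,0,0]]
    - [[-0.39,0.298,0.16],[0,0,0]]
    - [[-0.39,0.298,0.24],[0,0,0]]
    - [[-0.39,0.298,0.32],[0,0,0]]
    - [[-0.39,0.298,0.4],[0,0,0]]
    - [[-0.39,0.298,0.47],[0,0,0]]
    - [[-0.39,0.298,0.53],[0,0,0]]
    - [[-0.39,0.298,0.57],[0,0,0]]
    - [[-0.39,0.298,0.59],[0,0,0]]
    - [[-0.39,0.298,0.59],[0,0,0]]
    - [[-0.39,0.298,0.59],[0,0,0]]
    - [[-0.39,0.298,0.59],[0,0,0]]

```text
time: 22.3
tool_pos: [0.6468, 0.0376, 0.0404]
tcp_rot: [1.874, 2.519, 0.002]
wrist_force: [-0.1, -0.2, -1.6]
width: 0.628
grip_force: 32.3
```

```bash
python3 -c "
from h import *
goto(644.6,37,30.5,16.7)"
```

```text
shift [ 0.    -0.009  0.04 ] turn [0.003 0.001 0.   ] t 22.3 pos [0.647 0.038 0.04 ] w 0.628 q6 -0.27
```

Request:
play_rows:
  rows:
    - [[0,-0.009,0.01],[0,0,0]]
    - [[0,-0.009,0.02],[0,0,0]]
    - [[0,-0.009,0.03],[0,0,0]]
    - [[0,-0.009,0.035],[0,0,0]]
    - [[0,-0.009,0.038],[0,0,0]]
    - [[0,-0.009,0.038],[0,0,0]]
    - [[0,-0.009,0.038],[0,0,0]]

```text
time: 22.88
tool_pos: [0.6443, 0.0365, 0.0314]
tcp_rot: [1.876, 2.52, 0.001]
wrist_force: [-2.9, 0.2, 8.7]
width: 0.633
grip_force: 32.6
```

Request:
play_rows:
  rows:
    - [[0,0,0],[0,0,0]]
    - [[0,0,0],[0,0,0]]
    - [[0,0,0],[0,0,0]]
    - [[0,0,0],[0,0,0]]
    - [[0,0,0],[0,0,0]]
    - [[0,0,0],[0,0,0]]
    - [[0,0,0],[0,0,0]]
    - [[0,0,0],[0,0,0]]
    - [[0,0,-0.08],[0,0,0]]
    - [[0,0,-0.18],[0,0,0]]
    - [[0,0,-0.3],[0,0,0]]
    - [[0,0,-0.4],[0,0,0]]
    - [[0,0,-0.5],[0,0,0]]
    - [[0,0,-0.6],[0,0,0]]
    - [[0,0,-0.65],[0,0,0]]
    - [[0,0,-0.65],[0,0,0]]
  claw: 1

```text
time: 24.22
tool_pos: [0.6464, 0.0366, 0.1965]
tcp_rot: [1.872, 2.516, 0.007]
wrist_force: [0.7, 0.5, -0.5]
width: 1.001
grip_force: 0.0
```

```bash
python3 -c "
from h import *
goto(436.5,-134,190,-10)"
```

```text
shift [-0.413 -1.     0.019] turn [0.01  0.    0.593] t 24.2 pos [0.646 0.037 0.196] w 1.001 q6 -0.27
```

Request:
play_rows:
  rows:
    - [[-0.413,-1,0.01],[0,0,0.593]]
    - [[-0.413,-1,0.01],[0,0,0.593]]
    - [[-0.413,-1,0.01],[0,0,0.593]]
    - [[-0.413,-1,0.01],[0,0,0.593]]
    - [[-0.413,-1,0.01],[0,0,0.593]]
    - [[-0.413,-1,0.01],[0,0,0.593]]
    - [[-0.413,-1,0.01],[0,0,0.593]]
    - [[-0.413,-1,0.01],[0,0,0.593]]
    - [[-0.413,-1,0.01],[0,0,0.593]]
    - [[-0.413,-1,0.01],[0,0,0.593]]

```text
time: 25.05
tool_pos: [0.434, -0.1338, 0.1886]
tcp_rot: [-2.406, -2.018, 0.0]
wrist_force: [-1.0, 0.6, 0.3]
width: 1.0
grip_force: 0.0
```

```bash
python3 -c "
from h import *
goto(436.5,-134,190,-10);goto(436.5,-134,24,-10)"
```

```text
shift [ 0.001  0.01  -0.006] turn [-0.001 -0.001 -0.   ] t 25.1 pos [ 0.434 -0.134  0.189] w 1.0 q6 -0.18
shift [0.    0.01  0.658] turn [-0.001 -0.001 -0.   ] t 25.1 pos [ 0.434 -0.134  0.189] w 1.0 q6 -0.18
```

Request:
play_rows:
  rows:
    - [[0,0.01,0.1],[0,0,0]]
    - [[0,0.01,0.2],[0,0,0]]
    - [[0,0.01,0.3],[0,0,0]]
    - [[0,0.01,0.4],[0,0,0]]
    - [[0,0.01,0.48],[0,0,0]]
    - [[0,0.01,0.56],[0,0,0]]
    - [[0,0.01,0.62],[0,0,0]]
    - [[0,0.01,0.65],[0,0,0]]
    - [[0,0.01,0.657],[0,0,0]]
    - [[0,0.01,0.657],[0,0,0]]
    - [[0,0.01,0.657],[0,0,0]]

```text
time: 25.97
tool_pos: [0.4376, -0.1345, 0.0259]
tcp_rot: [2.405, 2.02, 0.001]
wrist_force: [0.2, -0.8, -0.2]
width: 1.0
grip_force: 0.0
```

Request:
play_rows:
  rows:
    - [[0,0,0],[0,0,0]]
    - [[0,0,0],[0,0,0]]
    - [[0,0,0],[0,0,0]]
    - [[0,0,0],[0,0,0]]
    - [[0,0,0],[0,0,0]]
    - [[0,0,0],[0,0,0]]
    - [[0,0,0],[0,0,0]]
    - [[0,0,0],[0,0,0]]
    - [[0,0,-0.05],[0,0,0]]
    - [[0,0,-0.15],[0,0,0]]
    - [[0,0,-0.25],[0,0,0]]
    - [[0,0,-0.35],[0,0,0]]
    - [[0,0,-0.45],[0,0,0]]
    - [[0,0,-0.55],[0,0,0]]
    - [[0,0,-0.65],[0,0,0]]
    - [[0,0,-0.65],[0,0,0]]
  claw: -1
  newtons: 30

```text
time: 27.3
tool_pos: [0.4397, -0.1358, 0.1934]
tcp_rot: [2.4, 2.014, 0.008]
wrist_force: [1.9, 0.0, -0.1]
width: 0.624
grip_force: 32.1
```

```bash
python3 -c "
from h import *
goto(668,-41.5,190,16.7)"
```

```text
shift [0.53  0.833 0.021] turn [ 0.012  0.005 -0.593] t 27.3 pos [ 0.44  -0.136  0.193] w 0.624 q6 -0.18
```

Request:
play_rows:
  rows:
    - [[0.06,0.09,0.0],[0,0,-0.06]]
    - [[0.14,0.21,0.0],[0,0,-0.15]]
    - [[0.22,0.34,0.0],[0,0,-0.25]]
    - [[0.3,0.47,0.0],[0,0,-0.35]]
    - [[0.38,0.6,0.0],[0,0,-0.45]]
    - [[0.46,0.72,0.0],[0,0,-0.55]]
    - [[0.51,0.8,0.0],[0,0,-0.593]]
    - [[0.53,0.83,0.0],[0,0,-0.593]]
    - [[0.53,0.83,0.0],[0,0,-0.593]]
    - [[0.53,0.83,0.0],[0,0,-0.593]]
    - [[0.53,0.83,0.0],[0,0,-0.593]]

```text
time: 28.22
tool_pos: [0.662, -0.0407, 0.1868]
tcp_rot: [-1.876, -2.518, 0.003]
wrist_force: [-0.9, 0.6, -0.9]
width: 0.624
grip_force: 32.3
```

```bash
python3 -c "
from h import *
goto(668,-41.5,42,16.7)
a=cams.read_camera('side')['image'][120:270,220:420,::-1]
cv2.imwrite('pics/g6.png',cv2.resize(a,None,fx=3,fy=3))"
```

```text
shift [-0.01   0.023  0.579] turn [-0.003 -0.001 -0.002] t 28.2 pos [ 0.662 -0.041  0.187] w 0.624 q6 -0.39
```

View pics/g6.png

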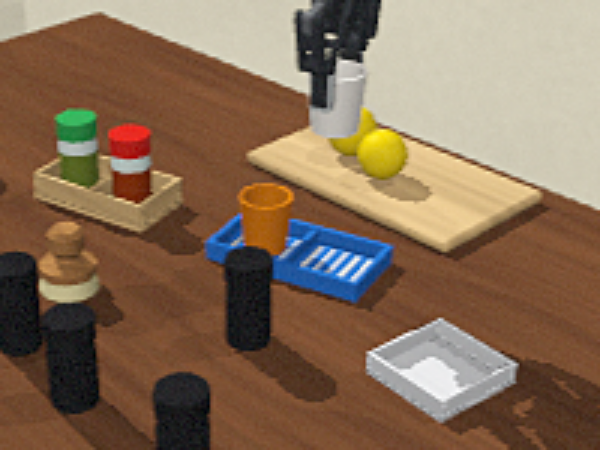

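The orange cup stands in the left tray bay, and the white cup hovers high over the right one. I'll lower it.

Request:
play_rows:
  rows:
    - [[-0.01,0.02,0.05],[0,0,0]]
    - [[-0.01,0.02,0.12],[0,0,0]]
    - [[-0.01,0.02,0.2],[0,0,0]]
    - [[-0.01,0.02,0.28],[0,0,0]]
    - [[-0.01,0.02,0.36],[0,0,0]]
    - [[-0.01,0.02,0.44],[0,0,0]]
    - [[-0.01,0.02,0.5],[0,0,0]]
    - [[-0.01,0.018,0.54],[0,0,0]]
    - [[-0.01,0.016,0.57],[0,0,0]]
    - [[-0.01,0.015,0.585],[0,0,0]]
    - [[-0.01,0.015,0.6],[0,0,0]]
    - [[-0.01,0.015,0.6],[0,0,0]]
    - [[-0.01,0.015,0.6],[0,0,0]]
    - [[-0.01,0.015,0.6],[0,0,0]]

```text
time: 29.43
tool_pos: [0.669, -0.0414, 0.0389]
tcp_rot: [1.874, 2.519, 0.002]
wrist_force: [0.5, -0.6, -1.8]
width: 0.626
grip_force: 32.3
```

```bash
python3 -c "
from h import *
goto(668,-41.5,32,16.7)"
```

```text
shift [ 0.001 -0.004  0.028] turn [ 0.002  0.001 -0.   ] t 29.4 pos [ 0.669 -0.041  0.039] w 0.626 q6 -0.39
```

Request:
play_rows:
  rows:
    - [[0,-0.004,0.008],[0,0,0]]
    - [[0,-0.004,0.015],[0,0,0]]
    - [[0,-0.004,0.021],[0,0,0]]
    - [[0,-0.004,0.026],[0,0,0]]
    - [[0,-0.004,0.028],[0,0,0]]
    - [[0,-0.004,0.028],[0,0,0]]

```text
time: 29.93
tool_pos: [0.6675, -0.0417, 0.0325]
tcp_rot: [1.875, 2.52, 0.0]
wrist_force: [-3.2, 0.8, 7.4]
width: 0.627
grip_force: 32.8
```

Request:
play_rows:
  rows:
    - [[0,0,0],[0,0,0]]
    - [[0,0,0],[0,0,0]]
    - [[0,0,0],[0,0,0]]
    - [[0,0,0],[0,0,0]]
    - [[0,0,0],[0,0,0]]
    - [[0,0,0],[0,0,0]]
    - [[0,0,0],[0,0,0]]
    - [[0,0,0],[0,0,0]]
    - [[0,0,-0.08],[0,0,0]]
    - [[0,0,-0.18],[0,0,0]]
    - [[0,0,-0.3],[0,0,0]]
    - [[0,0,-0.4],[0,0,0]]
    - [[0,0,-0.5],[0,0,0]]
    - [[0,0,-0.6],[0,0,0]]
    - [[0,0,-0.65],[0,0,0]]
    - [[0,0,-0.65],[0,0,0]]
  claw: 1

```text
time: 31.27
tool_pos: [0.6698, -0.0419, 0.1979]
tcp_rot: [1.872, 2.515, 0.006]
wrist_force: [0.5, -0.4, 0.8]
width: 1.003
grip_force: 0.0
```

```bash
python3 -c "
from h import *
goto(450.5,118,190,15)"
```

```text
shift [ 0.865 -0.657  0.024] turn [0.009 0.004 0.038] t 31.3 pos [ 0.67  -0.042  0.198] w 1.003 q6 -0.39
```

Request:
play_rows:
  rows:
    - [[0.865,-0.65,0.02],[0,0,0]]
    - [[0.865,-0.65,0.02],[0,0,0]]
    - [[0.865,-0.65,0.02],[0,0,0]]
    - [[0.865,-0.65,0.02],[0,0,0]]
    - [[0.865,-0.65,0.02],[0,0,0]]
    - [[0.865,-0.65,0.02],[0,0,0]]
    - [[0.865,-0.65,0.02],[0,0,0]]
    - [[0.865,-0.65,0.02],[0,0,0]]
    - [[0.865,-0.65,0.02],[0,0,0]]
    - [[0.865,-0.65,0.02],[0,0,0]]

```text
time: 32.1
tool_pos: [0.4495, 0.1185, 0.1874]
tcp_rot: [-1.875, -2.521, 0.001]
wrist_force: [-0.4, 0.2, 0.4]
width: 1.004
grip_force: 0.0
```

```bash
python3 -c "
from h import *
goto(450.5,118,190,15);goto(450.5,118,34,15)"
```

```text
shift [-0.003  0.003 -0.01 ] turn [-0.001  0.     0.038] t 32.1 pos [0.45  0.119 0.187] w 1.004 q6 -0.09
shift [-0.003  0.004  0.614] turn [-0.001  0.     0.038] t 32.1 pos [0.45  0.119 0.187] w 1.004 q6 -0.09
```

Request:
play_rows:
  rows:
    - [[0,0,0.1],[0,0,0]]
    - [[0,0,0.2],[0,0,0]]
    - [[0,0,0.3],[0,0,0]]
    - [[0,0,0.38],[0,0,0]]
    - [[0,0,0.46],[0,0,0]]
    - [[0,0,0.53],[0,0,0]]
    - [[0,0,0.58],[0,0,0]]
    - [[0,0,0.605],[0,0,0]]
    - [[0,0,0.613],[0,0,0]]
    - [[0,0,0.613],[0,0,0]]
    - [[0,0,0.613],[0,0,0]]

```text
time: 33.02
tool_pos: [0.4505, 0.1186, 0.0356]
tcp_rot: [1.876, 2.519, 0.001]
wrist_force: [0.9, -0.4, 0.0]
width: 1.001
grip_force: 0.0
```

Request:
play_rows:
  rows:
    - [[0,0,0],[0,0,0]]
    - [[0,0,0],[0,0,0]]
    - [[0,0,0],[0,0,0]]
    - [[0,0,0],[0,0,0]]
    - [[0,0,0],[0,0,0]]
    - [[0,0,0],[0,0,0]]
    - [[0,0,0],[0,0,0]]
    - [[0,0,0],[0,0,0]]
    - [[0,0,0],[0,0,0]]
    - [[0,0,0],[0,0,0]]
    - [[0,0,-0.05],[0,0,0]]
    - [[0,0,-0.15],[0,0,0]]
    - [[0,0,-0.25],[0,0,0]]
    - [[0,0,-0.35],[0,0,0]]
    - [[0,0,-0.45],[0,0,0]]
    - [[0,0,-0.55],[0,0,0]]
    - [[0,0,-0.65],[0,0,0]]
    - [[0,0,-0.65],[0,0,0]]
  claw: -1
  newtons: 30

```text
time: 34.52
tool_pos: [0.4526, 0.1195, 0.2029]
tcp_rot: [1.872, 2.516, 0.011]
wrist_force: [1.2, -0.1, -0.5]
width: 0.417
grip_force: 30.4
```

```bash
python3 -c "
from h import *
goto(601,-230.5,195,-20)
a=cams.read_camera('side')['image'][70:220,180:380,::-1]
cv2.imwrite('pics/g7.png',cv2.resize(a,None,fx=3,fy=3))"
```

```text
shift [-1.512  0.166  0.034] turn [ 0.012 -0.003  0.816] t 34.5 pos [0.453 0.12  0.203] w 0.417 q6 -0.09
```

View pics/g7.png

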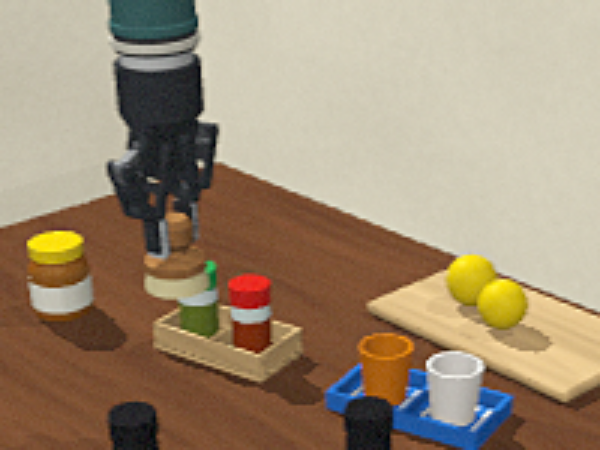

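Both cups stand in the tray, and the brush is held upright. I'll take it to the dish.

Request:
play_rows:
  rows:
    - [[-0.08,0.01,0.0],[0,0,0.05]]
    - [[-0.19,0.02,0.0],[0,0,0.13]]
    - [[-0.31,0.03,0.0],[0,0,0.22]]
    - [[-0.44,0.05,0.0],[0,0,0.32]]
    - [[-0.57,0.06,0.0],[0,0,0.42]]
    - [[-0.7,0.08,0.0],[0,0,0.52]]
    - [[-0.82,0.09,0.0],[0,0,0.62]]
    - [[-0.9,0.1,0.0],[0,0,0.72]]
    - [[-0.9,0.1,0.0],[0,0,0.8]]
    - [[-0.9,0.1,0.0],[0,0,0.816]]
    - [[-0.9,0.1,0.0],[0,0,0.816]]

```text
time: 35.48
tool_pos: [0.5367, -0.0894, 0.1955]
tcp_rot: [-2.571, -1.8, 0.004]
wrist_force: [-0.2, 0.8, -1.1]
width: 0.417
grip_force: 30.4
```

```bash
python3 -c "
from h import *
goto(601,-230.5,195,-20);goto(601,-230.5,50,-20)"
```

```text
shift [-0.442  0.435  0.   ] turn [-0.005  0.    -0.   ] t 35.5 pos [ 0.537 -0.089  0.195] w 0.417 q6 0.14
shift [-0.442  0.437  0.58 ] turn [-0.005  0.    -0.   ] t 35.5 pos [ 0.537 -0.089  0.195] w 0.417 q6 0.14
```

Request:
play_rows:
  rows:
    - [[-0.1,0.1,0],[0,0,0]]
    - [[-0.2,0.2,0],[0,0,0]]
    - [[-0.3,0.3,0],[0,0,0]]
    - [[-0.39,0.38,0],[0,0,0]]
    - [[-0.442,0.43,0],[0,0,0]]
    - [[-0.442,0.43,0],[0,0,0]]
    - [[-0.442,0.43,0.06],[0,0,0]]
    - [[-0.442,0.43,0.13],[0,0,0]]
    - [[-0.442,0.43,0.21],[0,0,0]]
    - [[-0.442,0.43,0.29],[0,0,0]]
    - [[-0.442,0.43,0.37],[0,0,0]]
    - [[-0.442,0.43,0.45],[0,0,0]]
    - [[-0.442,0.43,0.51],[0,0,0]]
    - [[-0.442,0.43,0.55],[0,0,0]]
    - [[-0.442,0.43,0.58],[0,0,0]]
    - [[-0.442,0.43,0.59],[0,0,0]]
    - [[-0.442,0.43,0.59],[0,0,0]]
    - [[-0.442,0.43,0.59],[0,0,0]]

```text
time: 36.98
tool_pos: [0.6017, -0.2302, 0.0509]
tcp_rot: [2.573, 1.801, 0.001]
wrist_force: [-0.4, -0.6, -1.3]
width: 0.418
grip_force: 30.6
```

```bash
python3 -c "
from h import *
goto(601,-230.5,39.5,-20)"
```

```text
shift [-0.002 -0.002  0.046] turn [ 0.002  0.    -0.   ] t 37.0 pos [ 0.602 -0.23   0.051] w 0.418 q6 -0.05
```

Request:
play_rows:
  rows:
    - [[0,0,0.01],[0,0,0]]
    - [[0,0,0.02],[0,0,0]]
    - [[0,0,0.03],[0,0,0]]
    - [[0,0,0.037],[0,0,0]]
    - [[0,0,0.042],[0,0,0]]
    - [[0,0,0.044],[0,0,0]]
    - [[0,0,0.044],[0,0,0]]

```text
time: 37.57
tool_pos: [0.6011, -0.2303, 0.04]
tcp_rot: [-2.574, -1.801, 0.0]
wrist_force: [-2.2, 1.4, 3.9]
width: 0.415
grip_force: 31.0
```

Contact is light (3.9 N). I'll release, lift away, swing clear and look.

Request:
play_rows:
  rows:
    - [[0,0,0],[0,0,0]]
    - [[0,0,0],[0,0,0]]
    - [[0,0,0],[0,0,0]]
    - [[0,0,0],[0,0,0]]
    - [[0,0,0],[0,0,0]]
    - [[0,0,0],[0,0,0]]
    - [[0,0,0],[0,0,0]]
    - [[0,0,0],[0,0,0]]
    - [[0,0,-0.08],[0,0,0]]
    - [[0,0,-0.18],[0,0,0]]
    - [[0,0,-0.3],[0,0,0]]
    - [[0,0,-0.4],[0,0,0]]
    - [[0,0,-0.5],[0,0,0]]
    - [[0,0,-0.6],[0,0,0]]
    - [[0,0,-0.8],[0,0,0]]
    - [[0,0,-0.8],[0,0,0]]
    - [[0,0,-0.8],[0,0,0]]
  claw: 1

```text
time: 38.98
tool_pos: [0.6039, -0.2314, 0.2447]
tcp_rot: [2.567, 1.797, 0.008]
wrist_force: [0.3, 0.3, -0.0]
width: 1.001
grip_force: 0.0
```

```bash
python3 -c "
from h import *
goto(480,-130,240,-20)
a=cams.read_camera('side')['image'][110:310,160:460,::-1]
cv2.imwrite('pics/g8.png',cv2.resize(a,None,fx=2.6,fy=2.6))"
```

```text
shift [ 0.211 -0.605  0.013] turn [ 0.013  0.001 -0.001] t 39.0 pos [ 0.604 -0.231  0.245] w 1.001 q6 -0.05
```

View pics/g8.png

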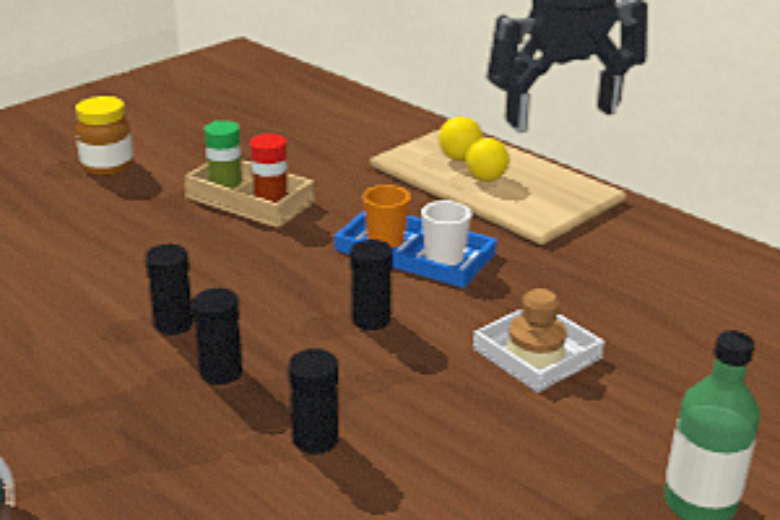

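All five items stand upright in their own bays (brush at crop (540,330)). The bystanders and look-alikes are untouched, and the gripper is clear.

```bash
python3 -c "
from workcell import bot
print(bot.finish_job())"
```

```text
the job is handed in; nothing more can be done
None
```

I handed the job in at about 39 s: both spice jars, both cups and the brush stand upright in their own bays in the last picture, and the oil bottle, honey jar and look-alikes look undisturbed; the hand-in returned no verdict.

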